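# Fish the dropped clamp pad out of the frame joiner's slot

## Task

A brass clamp pad has dropped to the inner end of the frame joiner's narrow slot, under the yellow wire guard. Take the bent rod from its fork, press its rubber foot gently on top of the pad (never hard, 20 N at most on the pad or the joiner) and draw the pad along until it lies the right way up on the open deck, completely out of the slot, then let go of it and hang the rod back in its fork by its collar. Keep your fingers off the pad, do not lean on the joiner, and leave the glue bottle, the gilt corner and the tin where they are.

Things in the scene. Friction and masses are not known exactly. Their poses are not given: they have to be found in the camera images.
- joiner: Bench-top frame joiner, fixed. Origin: on the bench at the middle of the mouth of its slot; +x runs into the slot, z up. Slot: open at the top, 36 mm wide, x from 0 (mouth) to 130 mm (closed end), between two aluminium blocks 97 mm wide and 65 mm high. Floor: see the points. Behind x = 130 mm stands its grey body, 90 mm high (handle to 165 mm), to x = 280 mm.
- slot_end (a point): Middle of the flat inner floor of the slot, on its surface, 12 mm above the bench at x = 99 mm of the joiner; axes as the joiner's. The flat floor runs 31 mm either way along x. Above it a wire guard of yellow bars (5 mm thick, undersides 63 mm above the bench, 51 mm above this floor, from x = 68 to 116 mm of the joiner) covers the slot, so the foot must come in from the mouth side.
- deck_start (a point): Where the steel deck begins, on its surface (x = 68 mm of the joiner, 12 mm above the bench). From here the deck is the floor outwards (-x): 36 mm wide in the slot, 96 mm wide and open from the mouth to x = -100 mm of the joiner. It starts level with the flat floor and rises steadily outwards by 1 to 5 degrees; how much differs each time and is not measured: feel for it.
- pad: Clamp pad, brass block 50 x 26 x 9 mm (x, y, z) with a red top plate 46 x 24 mm, about 0.16 kg. Origin: centre of its underside. The top stands on a stiff screw, 14 to 24 mm above the origin: not measured, differs each time. Starts on the flat floor within 10 mm of the slot's end (nothing fits behind). Press 6 to 12 N to drag it; less slips. Contact is stiff: touch down at 10 mm/s or slower.
- rod: Bent steel rod, 118 mm tall, 0.12 kg. Origin: on the shaft's axis, level with the foot's underside; z up the shaft, x along the toe. Shaft and toe 8 mm thick; the toe runs 45 mm along +x at the bottom (its top 16 mm above the foot's underside) to a black rubber foot 16 mm across, 10 mm high. On top a collar 27 mm across, z = 62 to 68 mm, then an orange handle 18 x 18 mm to z = 118 mm.
- rod_foot (a point): Centre of the underside of the rod's rubber foot; 45 mm along x from the rod's origin. Axes as the rod's.
- rod_handle (a point): Centre of the rod's orange handle, on the shaft's axis 93 mm above the rod's origin: where to grip. Axes as the rod's.
- rod_collar (a point): Centre of the underside of the rod's collar, on the shaft's axis 62 mm above the rod's origin; axes as the rod's. At the start it lies on the prongs at the seat, the toe below them along the fork's +x. To take the rod lift it a few mm and draw it along the fork's -x by 80 mm or more before raising it, so that the foot comes clear of the prongs; return it the same way.
- fork_seat (a point): Seat in the fixed fork: midway between the tops of two blue prongs, 85 mm above the bench. They run along x, 16 mm apart, 10 mm wide, 6 mm thick, from x = -14 mm (open end) to 80 mm; the post starts at 75 mm. Base plate 10 mm high.
- glue: White glue bottle, 52 mm in diameter, 130 mm tall, standing on the bench. Origin: centre of its underside. Leave alone.
- corner: Gilt frame corner sample, an L of 18 mm high moulding, legs about 110 mm (x) and 100 mm (y), on the bench. Origin: at the corner, on the bench. Leave alone.
- tin: Steel tin, 44 mm in diameter, 22 mm high, on the joiner's block to the side of the slot. Origin: centre of its underside. Leave alone.
Mind the look-alikes: they are no part of the job. There is more than one size of the rod; the one meant has the size given above.

How it is judged:
On the way, in this order (a step that is already met when the one before it is completed fails the run):
1. the rod has been taken out of its fork (distance between rod_collar and fork_seat above 0.06 m), for 0.1 s.
2. the rod presses on the pad while the pad is still in the inner half of the slot (contact force between rod and pad above 1 N and x of pad in the frame of joiner above 0.06 m), for 0.2 s.
3. the pad is completely out of the slot, on the deck (x of pad in the frame of joiner below -0.028 m and z of pad in the frame of joiner below 0.04 m), for 0.2 s.
At the end, for the whole second after the job is handed in: The pad lies at rest, red side up, on the deck, its centre 27 to 100 mm out from the slot's mouth and within 48 mm of the slot's line; the rod hangs at rest and upright (within 0.15 rad) in the fork, its collar within 30 mm of the seat; the robot touches nothing (x of pad in the frame of joiner between -0.1 and -0.027 m and y of pad in the frame of joiner between -0.048 and 0.048 m and z of pad in the frame of joiner between 0.01 and 0.04 m and angle between pad's own z axis and vertical below 0.2 rad and linear speed of pad below 0.01 m/s and distance between rod_collar and fork_seat below 0.03 m and z of rod_collar in the frame of fork_seat above -0.004 m and angle between rod's own z axis and vertical below 0.15 rad and linear speed of rod below 0.02 m/s and contact force between rod and pad below 0.1 N).
It fails at once if the rod presses on the pad with more than 20 N (contact force between rod and pad above 20 N).
It fails at once if the rod presses on the joiner or its deck with more than 20 N (contact force between rod and joiner above 20 N).
It fails at once if the fingers or the arm touch the pad (contact force between any of the fingers, the arm and pad above 0.5 N).
It fails at once if the fingers or the arm lean on the joiner (contact force between any of the fingers, the arm and joiner above 5 N).
It fails at once if the glue bottle, the gilt corner or the tin is moved by more than 15 mm (distance of any of glue, corner, tin from where it was at the start of the episode above 0.015 m).
It also fails if it takes over 72 s, if anything falls off the work surface, if the arm or the gripper's body presses on something with over 40 N, if the wrist force passes 120 N, or if a joint passes its speed limit or range.

## Robot

A 6-joint arm with a two-finger parallel gripper is mounted at the origin on the work surface. World frame = base frame: x ahead of the robot, y to its left, z up, the work surface at z = 0. Lengths are in m, angles in rad, forces in N, time in s.
With the tool pointing down it reaches from about 0.225 to 0.875 m from the base axis. Payload 3.4 kg.
Tool frame: the origin (TCP) lies at the very end of the fingers, on their centre line; the grasp point (between the pads) lies 19 mm behind it (grip_depth is the distance from the TCP to the grasp point, in m); x points along the fingers, z is the direction in which the jaws open and shut, and the axes are right-handed (so a half turn about x gives the same grasp; the last joint's range is limited). The gripper opens to 85 mm and grips with 20 to 120 N. Pads are 22 mm wide; open, the fingers measure 114 mm over their backs; the gripper's body (76 mm by 85 mm) begins 54 mm behind the grasp point. The pads swing forward as they close: fully open they stand 13 mm farther back than shut.
Start: joints at [-1.242, 0.276, 1.505, -0, 1.361, -0.121], TCP at [0.25, -0.518, 0.196] pointing down, gripper open.
Joint ranges: [-2.89, 2.89], [-0.75, 2.08], [0.22, 2.7], [-1.18, 4.32], [0.11, 2.71], [-2.7, 2.7]. Speed limits (rad/s): [2.57, 2.57, 3.14, 3.14, 3.14, 3.14].

## Interface

Orientations are given as a unit quaternion [w, x, y, z].
In Python, from rig import get_state, get_image, sign_off, grip_depth gives the robot as it stands. The module is installed in compiled form; this text tells all that it offers.
- The arm moves only by the tool arm_command, never from a script. Its argument "series" is a list of rows, each an object with "dp": the shift along the tool's x, y, z scaled (see below), a list of three; "angular": the turn, a rotation vector about the tool's x, y, z scaled (see below), a list of three; "gripper": the finger opening in mm, from 0 to 85.4. A call has exactly 8 rows; each row shifts and turns the pose as measured when the row begins, along the tool's axes as they then stand; what a row does not reach is not made up. The controller multiplies each number of a shift by 0.12 m and each number of a turn by 90 degrees. A row lasts 1/8 s, in which the tool goes at most 62.5 mm and 10.7 degrees, less where a joint would pass 70% of its speed; a pose out of reach is approached as far as the arm can. A call with a number of a shift or a turn outside -1 to 1 is refused whole. A call with a gripper value outside its range is refused whole. The fingers move at their own pace and stop on an object; "grip_force" is the grip in N (left out, the last holds). Time passes only in rows, so rows that do not move let the fingers close, or fill a call up. It gives the time, the measured TCP pose, the force and the opening at its end, in the units of the state.
- get_state(): the state, without advancing time (a new reading comes with each control period).
- get_image(name): name is "scene" or "top" or "wrist"; returns a dict with "image" (420x560x3 uint8, blue, green, red), "depth" (420x560 float32, m along the optical axis (not along the pixel's ray), 0 where there is no reading), "mtx" (3x3 intrinsics, pixels), "view" (4x4, takes a point from world to camera coordinates); the wrist camera has in their place "mount" (4x4, takes a point from camera to tool coordinates, whose origin is the TCP and whose axes are the tool frame's). Camera axes: x right, y up, looking along -z (the intrinsics and any distortion apply to the point x, -y, -z); pixel columns grow to the right and rows downward; lengths in m; the calibration is good to about 2 mm. The wrist camera is an equidistant fisheye: a pixel r from the principal point sees the ray r / f radians off the axis. A picture is of the moment at which its call begins: read the wrist's pose just before it.
- sign_off(): hands the job in, once; it reports no verdict.
The state is a dict: "clock": time; "qpos": joint angles; "qd": joint speeds; "effort": joint torques, N m; "position": TCP position; "ee_rot": TCP orientation; "contact_force": force on the tool from outside, world axes, zero at the start; "moment": the same for the moment, N m; "width": finger opening in m.
Only numpy, scipy, OpenCV 4.12 (cv2) and the standard library are available. Lean on these libraries where they do the work, as an engineer would, in place of code of your own. Each camera call takes 0.05 s, during which the arm holds its last target. There are 200 camera calls.

## Working session

There is one attempt and no reset: what is moved stays moved. The work goes in short steps, Python scripts to look and compute and a tool call to move; the robot and the scene stay as the last step left them, time stands still between calls to the robot, and variables do not carry over. Pictures are saved under pics/ and viewed, about 8 in all and at most 12, crops included, and the job is handed in when it is done.

Besides the shell and the picture viewer there is one more tool, called after "Request:" by a JSON object that holds its "method" and its "body", one argument or row to a line. arm_command: Moves the arm, as the interface text tells. Its arguments: {"type":"object","properties":{"series":{"type":"array","items":{"type":"object","properties":{"dp":{"type":"array","items":{"type":"number"}},"angular":{"type":"array","items":{"type":"number"}},"gripper":{"type":"number"}}}},"grip_force":{"type":"number"}},"required":["series"]}

```bash
mkdir -p pics; cat > h.py <<'E'
import numpy as np, cv2
from scipy.spatial.transform import Rotation as R
from rig import get_state, get_image, grip_depth
def pts(im):
    d=im['depth']; K=im['mtx']; h,w=d.shape
    v,u=np.mgrid[0:h,0:w]
    P=np.stack([(u-K[0,2])/K[0,0]*d,-(v-K[1,2])/K[1,1]*d,-d,np.ones_like(d)],-1)
    return (P@np.linalg.inv(im['view']).T)[...,:3]
def rot(s): return R.from_quat(np.roll(s['ee_rot'],-1))
E
python3 - <<'E'
from h import *
s=get_state(); print(s, grip_depth); print(rot(s).as_matrix().round(3))
for n in ('scene','top'):
    im=get_image(n); cv2.imwrite(f'pics/{n}.png',im['image']); np.savez(f'{n}.npz',**im); print(im['mtx'],im['view'].round(3))
E
```

```text
{'clock': 0.0, 'qpos': array([-1.24196349e+00,  2.76587338e-01,  1.50614794e+00, -8.50116724e-06,
        1.36066103e+00, -1.20994094e-01]), 'qd': array([ 9.15319242e-04, -1.05325994e-05, -2.95075660e-04, -5.64167043e-04,
       -4.58147659e-04,  8.12087176e-04]), 'effort': array([ 1.30527078e-04, -4.16775620e+01, -2.45809293e+01, -3.91028525e-04,
        1.11152889e-02,  1.11217088e-05]), 'position': array([ 0.24982016, -0.51724407,  0.19543821]), 'ee_rot': array([ 0.59842069,  0.37629444,  0.59941491, -0.37549559]), 'contact_force': array([-0.83993639,  0.1610536 , -0.72687468]), 'moment': array([-0.02146937,  0.0451417 , -0.0066388 ]), 'width': 0.08536294405070836} 0.0187
[[-0.001  0.901  0.435]
 [ 0.002  0.435 -0.901]
 [-1.     0.    -0.002]]
[[396.88731195   0.         273.82688423]
 [  0.         396.88731195 215.1957226 ]
 [  0.           0.           1.        ]] [[-0.443  0.897 -0.012  0.186]
 [-0.776 -0.376  0.507  0.305]
 [ 0.45   0.234  0.862 -1.205]
 [ 0.     0.     0.     1.   ]]
[[487.03211517   0.         277.45039011]
 [  0.         487.03211517 218.30594465]
 [  0.           0.           1.        ]] [[-3.300e-02 -9.990e-01  1.000e-03  4.000e-03]
 [ 9.750e-01 -3.200e-02  2.180e-01 -4.580e-01]
 [-2.180e-01  9.000e-03  9.760e-01 -1.011e+00]
 [ 0.000e+00  0.000e+00  0.000e+00  1.000e+00]]
```

View pics/scene.png

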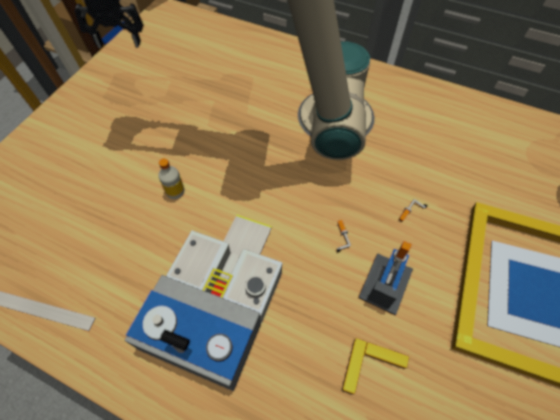

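View pics/top.png

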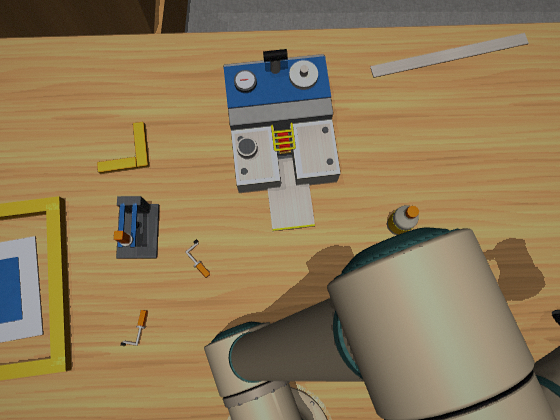

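Top view: joiner mouth at about (290,188), guard at (284,140), tin (247,147), glue (403,218), corner (145,163). Candidates for the rod: the one hanging in the fork, orange handle at (123,237), and two loose ones at (197,258) and (135,325). The one in the fork fits the description. I'll check it in a crop.

```bash
python3 - <<'E'
from h import *
t=dict(np.load('top.npz')); s=dict(np.load('scene.npz'))
a=cv2.resize(t['image'][185:270,95:215],None,fx=4,fy=4,interpolation=cv2.INTER_CUBIC)
b=cv2.resize(s['image'][230:320,350:425],None,fx=4,fy=4,interpolation=cv2.INTER_CUBIC)
H=max(a.shape[0],b.shape[0]); c=np.zeros((H,a.shape[1]+b.shape[1],3),np.uint8)
c[:a.shape[0],:a.shape[1]]=a; c[:b.shape[0],a.shape[1]:]=b; cv2.imwrite('pics/crop1.png',c)
for n,im in (('top',t),('scene',s)):
    P=pts(im); hsv=cv2.cvtColor(im['image'],cv2.COLOR_BGR2HSV); h,S,V=[hsv[...,i].astype(int) for i in range(3)]
    ok=im['depth']>0
    def rep(name,m,f=0.02):
        n_,l,st,_=cv2.connectedComponentsWithStats((m&ok).astype(np.uint8))
        for i in range(1,n_):
            if st[i,4]>12:
                q=P[l==i]; print(n,name,st[i].tolist(),'med',np.median(q,0).round(4),'lo',np.percentile(q,3,0).round(3),'hi',np.percentile(q,97,0).round(3))
    X,Y,Z=P[...,0],P[...,1],P[...,2]
    rep('orange',(h>5)&(h<16)&(S>170)&(V>120)&(Z>0.0)&(X<0.95))
    near=(Y>0.2)&(Y<0.5)&(X>.3)
    rep('blueprong',(h>100)&(h<125)&(S>120)&(V>50)&(Z>0.07)&(Z<.1))
    rep('red',((h<4)|(h>174))&(S>150)&(Z<0.06))
    rep('blocktop',(Z>0.058)&(Z<0.07)&(S<60)&(V>120))
    rep('deck',(Z>0.008)&(Z<0.03)&(S<60)&(V>120))
E
```

```text
top blueprong [224, 56, 107, 52, 2975] med [ 0.747  -0.0097  0.095 ] lo [ 0.709 -0.129  0.092] hi [0.81  0.089 0.098]
top blueprong [119, 204, 6, 26, 121] med [0.4633 0.3174 0.0852] lo [0.439 0.313 0.082] hi [0.49  0.322 0.089]
top blueprong [130, 204, 7, 43, 182] med [0.4478 0.2916 0.0854] lo [0.403 0.287 0.082] hi [0.488 0.296 0.088]
top blueprong [118, 242, 5, 5, 15] med [0.404  0.3197 0.0853] lo [0.402 0.315 0.083] hi [0.41  0.323 0.087]
top red [278, 132, 10, 4, 26] med [ 0.6618 -0.0289  0.0305] lo [ 0.659 -0.041  0.027] hi [ 0.666 -0.02   0.034]
top red [279, 138, 10, 4, 26] med [ 0.6476 -0.033   0.0317] lo [ 0.644 -0.042  0.027] hi [ 0.651 -0.021  0.035]
top red [279, 144, 11, 4, 27] med [ 0.6336 -0.0349  0.0311] lo [ 0.629 -0.044  0.027] hi [ 0.637 -0.023  0.035]
top blocktop [293, 120, 47, 59, 2196] med [ 0.6079 -0.0989  0.0651] lo [ 0.55  -0.144  0.062] hi [ 0.671 -0.057  0.069]
top blocktop [231, 126, 49, 59, 1877] med [0.5872 0.0265 0.0651] lo [ 0.539 -0.013  0.062] hi [0.66  0.08  0.069]
top deck [268, 158, 46, 71, 2075] med [ 0.5036 -0.04    0.0159] lo [ 0.45  -0.086  0
[... 1137 characters left out ...]
.062] hi [0.658 0.082 0.067]
scene deck [301, 95, 13, 35, 229] med [ 0.0312 -0.0807  0.0111] lo [-0.026 -0.1    0.008] hi [ 0.086 -0.047  0.017]
scene deck [364, 101, 7, 28, 100] med [-0.0346  0.0893  0.0105] lo [-0.077  0.065  0.008] hi [0.012 0.105 0.013]
scene deck [408, 200, 17, 10, 35] med [0.2118 0.2998 0.0117] lo [0.205 0.293 0.009] hi [0.237 0.328 0.015]
scene deck [223, 217, 47, 57, 1351] med [ 0.4967 -0.0425  0.0155] lo [ 0.451 -0.085  0.012] hi [0.582 0.003 0.019]
scene deck [338, 231, 12, 18, 51] med [0.3948 0.1835 0.0115] lo [0.37  0.172 0.008] hi [0.417 0.194 0.017]
scene deck [220, 274, 9, 5, 25] med [ 0.6038 -0.0402  0.0113] lo [ 0.6   -0.05   0.009] hi [ 0.607 -0.031  0.014]
```

View pics/crop1.png

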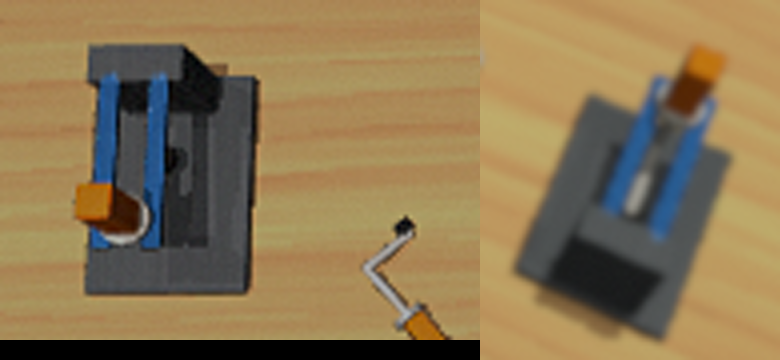

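```bash
python3 - <<'E'
from h import *
for n in ('top','scene'):
    im=dict(np.load(n+'.npz')); P=pts(im); hsv=cv2.cvtColor(im['image'],cv2.COLOR_BGR2HSV); h,S,V=[hsv[...,i].astype(int) for i in range(3)]
    X,Y,Z=P[...,0],P[...,1],P[...,2]; ok=im['depth']>0
    def line(q): 
        vx,vy,x,y=cv2.fitLine(q[:,:2].astype(np.float32),cv2.DIST_HUBER,0,.01,.01).ravel(); return np.degrees(np.arctan(vy/vx)).round(2),(round(float(x),4),round(float(y),4))
    pr=(h>100)&(h<125)&(S>120)&(Z>.075)&(Z<.092)&(X<.5)&(X>.38)&(Y>.25)&(Y<.35)&ok
    for a,b in ((.28,.305),(.305,.33)):
        q=P[pr&(Y>a)&(Y<b)]; print(n,'prong',line(q),'x',np.percentile(q[:,0],[1,99]).round(4),'y',np.median(q[:,1]).round(4),np.percentile(q[:,2],[5,50]).round(4))
    q=P[ok&(Z>.095)&(Z<.17)&(X>.35)&(X<.47)&(Y>.26)&(Y<.36)]
    if len(q): print(n,'handle',len(q),np.percentile(q,[3,50,97],axis=0).round(4).tolist()); q2=q[q[:,2]>.136]; print(' top',len(q2),q2.mean(0).round(4),cv2.minAreaRect(q2[:,:2].astype(np.float32)*1000))
    q=P[ok&(Z>.09)&(Z<.2)&(X>.47)&(X<.56)&(Y>.26)&(Y<.36)]
    if len(q): print(n,'post',np.percentile(q,[3,50,97],axis=0).round(3).tolist())
    bt=ok&(Z>.060)&(Z<.069)&(S<60)&(X>.5)&(X<.7)
    for a,b in ((-.16,-.05),(-.02,.1)):
        q=P[bt&(Y>a)&(Y<b)]; print(n,'block',cv2.minAreaRect(q[:,:2].astype(np.float32)*1000))
        # inner edge
        e=[]
        for x in np.arange(.555,.66,.006):
            r=q[abs(q[:,0]-x)<.003]
            if len(r): e.append((x,r[:,1].max() if b<0 else r[:,1].min()))
        e=np.array(e); k=np.polyfit(e[:,0],e[:,1],1); print('  inner edge slope deg',np.degrees(np.arctan(k[0])).round(2),'y at .6',np.polyval(k,.6).round(4))
        e=[]
        for y in np.arange(a,b,.006):
            r=q[abs(q[:,1]-y)<.003]
            if len(r)>4: e.append((r[:,0].min(),y))
        print('  front',np.array(e).round(3).tolist())
    dk=ok&(Z>.006)&(Z<.03)&(S<60)&(X>.43)&(X<.62)&(Y>-.1)&(Y<.02)
    q=P[dk]; print(n,'deck',cv2.minAreaRect(q[(q[:,0]<.52)][:,:2].astype(np.float32)*1000)); 
    A=np.c_[q[:,:2],np.ones(len(q))]; print('  plane',np.linalg.lstsq(A,q[:,2],rcond=None)[0])
    rd=ok&((h<5)|(h>172))&(S>130)&(Z<.05)&(X>.6)&(X<.7)&(Y>-.08)&(Y<0.01)
    q=P[rd]; print(n,'red',len(q),np.percentile(q,[2,50,98],axis=0).round(4).tolist())
    g=ok&(Z>.125)&(Z<.14)&(X<.6)&(Y<-.15); q=P[g]; print(n,'glue',len(q), q.mean(0) if len(q) else '')
E
```

```text
top prong (np.float32(-0.48), (0.45, 0.2912)) x [0.4012 0.4891] y 0.2911 [0.082  0.0852]
top prong (np.float32(-1.82), (0.4661, 0.317)) x [0.4016 0.4915] y 0.3174 [0.0827 0.0852]
top handle 170 [[0.4053, 0.2961, 0.0971], [0.4124, 0.3009, 0.1349], [0.4223, 0.3131, 0.1427]]
 top 83 [0.4144 0.3049 0.1403] ((414.22900390625, 304.5529479980469), (17.859798431396484, 16.59268569946289), 89.20673370361328)
top post [[0.475, 0.289, 0.09], [0.485, 0.307, 0.091], [0.494, 0.325, 0.091]]
top block ((611.712646484375, -98.65998840332031), (133.25572204589844, 96.28365325927734), 4.601744174957275)
  inner edge slope deg -1.14 y at .6 -0.0545
  front [[0.55, -0.148], [0.55, -0.142], [0.549, -0.136], [0.549, -0.13], [0.547, -0.124], [0.547, -0.118], [0.547, -0.112], [0.546, -0.106], [0.545, -0.1], [0.545, -0.094], [0.545, -0.088], [0.545, -0.082], [0.545, -0.076], [0.543, -0.07], [0.543, -0.064], [0.542, -0.058], [0.568, -0.052]]
top block ((600.758544921875, 30.062599182128906), (132.6294708251953, 104.6434097290039), 3.949537754058838)
  inner edge slope deg 6.98 y at .6 -0.0135
  front [[0.54, -
[... 1511 characters left out ...]
166.2814178466797, 96.9146957397461), 5.064635753631592)
  inner edge slope deg 9.7 y at .6 -0.0114
  front [[0.541, -0.014], [0.542, -0.008], [0.542, -0.002], [0.54, 0.004], [0.541, 0.01], [0.541, 0.016], [0.539, 0.022], [0.539, 0.028], [0.538, 0.034], [0.537, 0.04], [0.537, 0.046], [0.538, 0.052], [0.537, 0.058], [0.535, 0.064], [0.534, 0.07], [0.536, 0.076], [0.563, 0.082], [0.629, 0.088]]
scene deck ((484.8031005859375, -41.398948669433594), (74.4894790649414, 96.0064697265625), 3.320941209793091)
  plane [-0.02664315 -0.00707093  0.02881977]
scene red 26 [[0.6188, -0.0465, 0.0126], [0.6534, -0.0338, 0.0297], [0.6566, -0.0225, 0.0323]]
scene glue 109 [ 0.34943739 -0.56375269  0.12948564]
```

Fork rod at about (0.416, 0.305), its toe along +x, is chosen: the crop shows it hanging with its collar on the blue prongs. Joiner mouth is at (0.543, -0.0375), yaw about 4.5°. Pad centre is at joiner x ≈ 0.10, with its top at z ≈ 0.031. Moving.

Request:
{"method": "arm_command", "body": {
  "series": [
    {"dp": [0, 0.18, -0.38], "angular": [-0.117, 0, 0], "gripper": 60},
    {"dp": [0, 0.25, -0.34], "angular": [-0.117, 0, 0], "gripper": 60},
    {"dp": [0, 0.31, -0.29], "angular": [-0.117, 0, 0], "gripper": 60},
    {"dp": [0, 0.35, -0.23], "angular": [-0.117, 0, 0], "gripper": 60},
    {"dp": [0, 0.39, -0.16], "angular": [-0.117, 0, 0], "gripper": 60},
    {"dp": [0, 0.41, -0.08], "angular": [-0.117, 0, 0], "gripper": 60},
    {"dp": [0, 0.42, 0], "angular": [0, 0, 0], "gripper": 60},
    {"dp": [0, 0.42, 0], "angular": [0, 0, 0], "gripper": 60}
  ],
  "grip_force": 100
}}

```text
clock: 1.1
position: [0.2432, -0.1032, 0.1929]
ee_rot: [0.707, 0.001, 0.707, 0.004]
contact_force: [1.6, 0.5, 0.1]
width: 0.0598
```

```bash
cat >> h.py <<'E'
def go(p,yaw):
    """remaining move to TCP p with tool down, jaw axis at yaw (deg): in tool units"""
    s=get_state(); M=rot(s); T=np.array([[0,-np.sin(np.radians(yaw)),np.cos(np.radians(yaw))],[0,np.cos(np.radians(yaw)),np.sin(np.radians(yaw))],[-1,0,0]])
    d=M.inv().apply(np.array(p)-s['position'])/.12; a=(M.inv()*R.from_matrix(T)).as_rotvec()/(np.pi/2)
    print('t',round(float(s['clock']),2),'pos',s['position'].round(4),'F',s['contact_force'].round(2),'w',round(float(s['width']),4),'dp',d.round(3),'ang',a.round(4))
E
python3 -c "
from h import *
go((.416,.305,.195),-1.2)"
```

```text
t 1.1 pos [ 0.2432 -0.1032  0.1929] F [1.62 0.51 0.14] w 0.0598 dp [0.006 3.397 1.452] ang [ 0.0157 -0.0004 -0.0046]
```

Request:
{"method": "arm_command", "body": {
  "series": [
    {"dp": [-0.01, 0.43, 0.18], "angular": [0.016, 0, 0], "gripper": 60},
    {"dp": [0, 0.44, 0.19], "angular": [0, 0, 0], "gripper": 60},
    {"dp": [0, 0.44, 0.19], "angular": [0, 0, 0], "gripper": 60},
    {"dp": [0, 0.44, 0.19], "angular": [0, 0, 0], "gripper": 60},
    {"dp": [0, 0.44, 0.19], "angular": [0, 0, 0], "gripper": 60},
    {"dp": [0, 0.44, 0.19], "angular": [0, 0, 0], "gripper": 60},
    {"dp": [0, 0.44, 0.19], "angular": [0, 0, 0], "gripper": 60},
    {"dp": [0, 0.3, 0.13], "angular": [0, 0, 0], "gripper": 60}
  ]
}}

```text
clock: 2.1
position: [0.4263, 0.3125, 0.1959]
ee_rot: [0.709, 0.008, 0.705, -0.006]
contact_force: [-0.4, -1.3, 0.0]
width: 0.0602
```

```bash
python3 - <<'E'
from h import *
go((.416,.305,.195),-1.2)
im=get_image('wrist'); cv2.imwrite('pics/w1.png',im['image']); print(im['mount'].round(4),im['mtx'])
go((.416,.305,.195),-1.2)
E
```

```text
t 2.1 pos [0.4263 0.3125 0.1959] F [-0.35 -1.28  0.05] w 0.0602 dp [ 0.007 -0.065 -0.084] ang [ 0.0007  0.0034 -0.0014]
[[-7.000e-04  3.022e-01 -9.533e-01 -1.778e-01]
 [ 1.000e-04  9.533e-01  3.022e-01  7.790e-02]
 [ 1.000e+00  2.000e-04 -7.000e-04 -2.000e-04]
 [ 0.000e+00  0.000e+00  0.000e+00  1.000e+00]] [[325.1922621    0.         277.44296308]
 [  0.         325.1922621  210.25342524]
 [  0.           0.           1.        ]]
t 2.15 pos [0.4289 0.3171 0.1957] F [3.09 3.95 0.77] w 0.0602 dp [ 0.004 -0.103 -0.105] ang [ 0.001  0.005 -0.005]
```

View pics/w1.png

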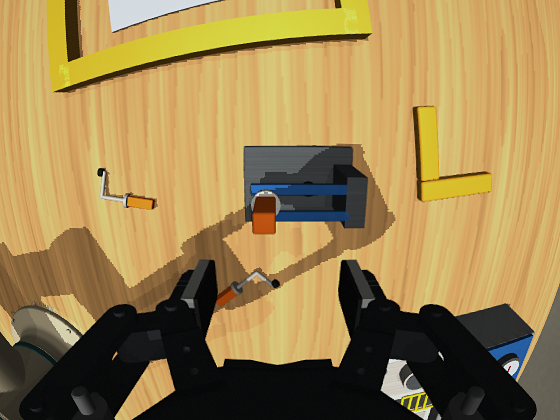

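The wrist view shows the handle top at about (264,220), between the jaws and slightly to the left, with the toe running right towards the post. Nothing is in the way.

```bash
cat >> h.py <<'E'
def wpts(im,s):
    d=im['depth']; K=im['mtx']; h,w=d.shape
    v,u=np.mgrid[0:h,0:w]; x=(u-K[0,2])/K[0,0]; y=(v-K[1,2])/K[1,1]; r=np.hypot(x,y); k=np.where(r>1e-9,np.tan(np.minimum(r,1.4))/np.maximum(r,1e-9),1)
    C=np.stack([x*k*d,-y*k*d,-d],-1); t=C@im['mount'][:3,:3].T+im['mount'][:3,3]
    return t@rot(s).as_matrix().T+s['position']
E
python3 - <<'E'
from h import *
s=get_state(); im=get_image('wrist'); P=wpts(im,s); d=im['depth']>0
hsv=cv2.cvtColor(im['image'],cv2.COLOR_BGR2HSV)
o=d&(hsv[...,0]<16)&(hsv[...,1]>150)&(hsv[...,2]>60)
q=P[o&(P[...,2]>.134)&(P[...,2]<.15)&(abs(P[...,0]-.416)<.05)&(abs(P[...,1]-.305)<.05)]
print(len(q),np.percentile(q,[2,50,98],axis=0).round(4).tolist(),cv2.minAreaRect((q[:,:2]*1000).astype(np.float32)))
b=d&(hsv[...,0]>100)&(hsv[...,0]<125)&(hsv[...,1]>120)
q=P[b&(P[...,2]>.08)&(P[...,2]<.09)&(abs(P[...,0]-.44)<.07)&(abs(P[...,1]-.305)<.03)]
for m in (q[q[:,1]<.305],q[q[:,1]>.305]): print(len(m),np.percentile(m,[2,50,98],axis=0).round(4).tolist())
go((.416,.305,.195),-1.2)
E
```

```text
540 [[0.4073, 0.2985, 0.1352], [0.4158, 0.3078, 0.1411], [0.4242, 0.3153, 0.1424]] ((415.5708312988281, 306.5884094238281), (18.04426383972168, 17.117982864379883), 88.5021743774414)
708 [[0.4262, 0.2886, 0.0822], [0.4581, 0.2937, 0.0852], [0.4907, 0.2977, 0.0866]]
1055 [[0.4043, 0.3137, 0.0814], [0.4505, 0.3199, 0.0851], [0.4918, 0.3242, 0.0866]]
t 2.2 pos [0.4273 0.3138 0.1956] F [-0.18  0.23 -0.49] w 0.0601 dp [ 0.004 -0.075 -0.093] ang [ 0.0015  0.0038 -0.0025]
```

Request:
{"method": "arm_command", "body": {
  "series": [
    {"dp": [0, -0.062, -0.095], "angular": [0, 0.004, -0.0025], "gripper": 60},
    {"dp": [0, 0, 0], "angular": [0, 0, 0], "gripper": 60},
    {"dp": [0.15, 0, 0], "angular": [0, 0, 0], "gripper": 60},
    {"dp": [0.2, 0, 0], "angular": [0, 0, 0], "gripper": 60},
    {"dp": [0.2, 0, 0], "angular": [0, 0, 0], "gripper": 60},
    {"dp": [0.15, 0, 0], "angular": [0, 0, 0], "gripper": 60},
    {"dp": [0, 0, 0], "angular": [0, 0, 0], "gripper": 60},
    {"dp": [0, 0, 0], "angular": [0, 0, 0], "gripper": 60}
  ]
}}

```text
clock: 3.2
position: [0.4115, 0.298, 0.1119]
ee_rot: [0.707, 0.009, 0.707, -0.01]
contact_force: [1.2, -0.6, 0.7]
width: 0.06
```

```bash
python3 -c "
from h import *
go((.4158,.3065,.099),-1.4)"
```

```text
t 3.2 pos [0.4115 0.298  0.1119] F [ 1.24 -0.63  0.72] w 0.06 dp [0.107 0.072 0.034] ang [-0.001   0.0004  0.0008]
```

Request:
{"method": "arm_command", "body": {
  "series": [
    {"dp": [0.05, 0.04, 0.02], "angular": [0, 0, 0], "gripper": 60},
    {"dp": [0.05, 0.03, 0.015], "angular": [0, 0, 0], "gripper": 60},
    {"dp": [0, 0, 0], "angular": [0, 0, 0], "gripper": 60},
    {"dp": [0, 0, 0], "angular": [0, 0, 0], "gripper": 60},
    {"dp": [0, 0, 0], "angular": [0, 0, 0], "gripper": 60},
    {"dp": [0, 0, 0], "angular": [0, 0, 0], "gripper": 60},
    {"dp": [0, 0, 0], "angular": [0, 0, 0], "gripper": 60},
    {"dp": [0, 0, 0], "angular": [0, 0, 0], "gripper": 60}
  ]
}}

```text
clock: 4.2
position: [0.4176, 0.3075, 0.1012]
ee_rot: [0.709, 0.009, 0.705, -0.009]
contact_force: [-0.2, 1.2, 1.2]
width: 0.06
```

```bash
python3 -c "
from h import *
go((.4158,.3065,.099),-1.4)"
```

```text
t 4.2 pos [0.4176 0.3075 0.1012] F [-0.2   1.2   1.15] w 0.06 dp [ 0.018 -0.009 -0.014] ang [-0.001   0.0028 -0.0006]
```

Request:
{"method": "arm_command", "body": {
  "series": [
    {"dp": [0.012, -0.009, -0.013], "angular": [0, 0.0025, 0], "gripper": 60},
    {"dp": [0, 0, 0], "angular": [0, 0, 0], "gripper": 40},
    {"dp": [0, 0, 0], "angular": [0, 0, 0], "gripper": 25},
    {"dp": [0, 0, 0], "angular": [0, 0, 0], "gripper": 10},
    {"dp": [0, 0, 0], "angular": [0, 0, 0], "gripper": 10},
    {"dp": [0, 0, 0], "angular": [0, 0, 0], "gripper": 10},
    {"dp": [0, 0, 0], "angular": [0, 0, 0], "gripper": 10},
    {"dp": [0, 0, 0], "angular": [0, 0, 0], "gripper": 10}
  ],
  "grip_force": 110
}}

```text
clock: 5.2
position: [0.416, 0.3064, 0.1002]
ee_rot: [0.707, 0.01, 0.707, -0.009]
contact_force: [-0.1, -0.1, -0.2]
width: 0.0135
```

```bash
python3 -c "
from h import *
go((.4158,.3065,.099),-1.4)"
```

```text
t 5.2 pos [0.416  0.3064 0.1002] F [-0.15 -0.13 -0.15] w 0.0135 dp [ 0.01   0.001 -0.002] ang [-0.001   0.0004 -0.0007]
```

Request:
{"method": "arm_command", "body": {
  "series": [
    {"dp": [-0.02, 0, 0], "angular": [0, 0, 0], "gripper": 10},
    {"dp": [-0.02, 0, 0], "angular": [0, 0, 0], "gripper": 10},
    {"dp": [-0.01, 0, 0], "angular": [0, 0, 0], "gripper": 10},
    {"dp": [0, 0, 0], "angular": [0, 0, 0], "gripper": 10},
    {"dp": [0, 0, 0], "angular": [0, 0, 0], "gripper": 10},
    {"dp": [0, 0, 0], "angular": [0, 0, 0], "gripper": 10},
    {"dp": [0, 0, 0], "angular": [0, 0, 0], "gripper": 10},
    {"dp": [0, 0, 0], "angular": [0, 0, 0], "gripper": 10}
  ]
}}

```text
clock: 6.2
position: [0.4154, 0.3061, 0.1057]
ee_rot: [0.707, 0.009, 0.707, -0.009]
contact_force: [0.7, 0.1, -2.0]
width: 0.0133
```

```bash
python3 - <<'E'
from h import *
go((.336,.3065,.107),-1.4)
im=get_image('wrist');cv2.imwrite('pics/w2.png',cv2.resize(im['image'][130:330,180:400],None,fx=3,fy=3,interpolation=cv2.INTER_CUBIC))
E
```

```text
t 6.2 pos [0.4154 0.3061 0.1057] F [ 0.71  0.08 -1.98] w 0.0133 dp [-0.01  -0.014 -0.662] ang [-0.001  -0.0006 -0.0002]
```

View pics/w2.png

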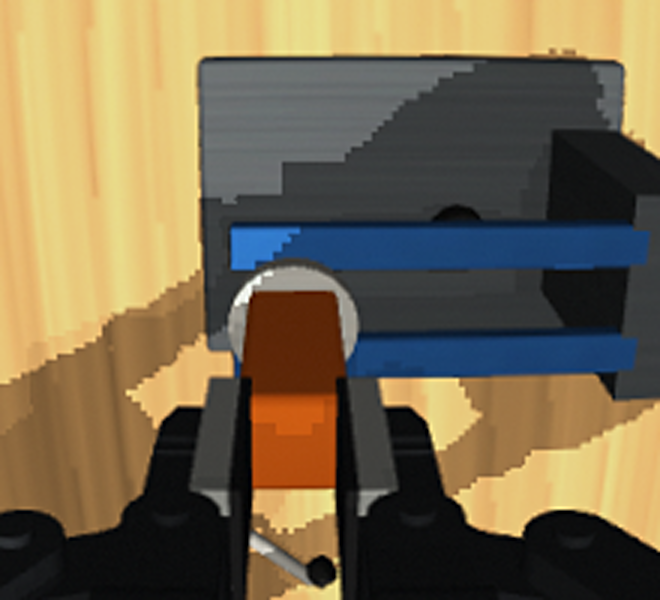

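The rod is held upright in the jaws, and the extra 1.3 N matches its weight. Now draw it out along the fork's -x.

Request:
{"method": "arm_command", "body": {
  "series": [
    {"dp": [0, 0, -0.08], "angular": [0, 0, 0], "gripper": 10},
    {"dp": [0, 0, -0.12], "angular": [0, 0, 0], "gripper": 10},
    {"dp": [0, 0, -0.14], "angular": [0, 0, 0], "gripper": 10},
    {"dp": [0, 0, -0.14], "angular": [0, 0, 0], "gripper": 10},
    {"dp": [0, 0, -0.14], "angular": [0, 0, 0], "gripper": 10},
    {"dp": [0, 0, -0.14], "angular": [0, 0, 0], "gripper": 10},
    {"dp": [0, 0, -0.08], "angular": [0, 0, 0], "gripper": 10},
    {"dp": [0, 0, 0], "angular": [0, 0, 0], "gripper": 10}
  ]
}}

```text
clock: 7.25
position: [0.3053, 0.3085, 0.106]
ee_rot: [0.706, 0.009, 0.708, -0.009]
contact_force: [0.4, 0.4, -1.2]
width: 0.0132
```

```bash
python3 -c "
from h import *
go((.326,.3055,.185),4.5)"
```

```text
t 7.25 pos [0.3053 0.3085 0.106 ] F [ 0.41  0.41 -1.21] w 0.0132 dp [-0.658 -0.02   0.172] ang [-0.0657 -0.0013 -0.0003]
```

Request:
{"method": "arm_command", "body": {
  "series": [
    {"dp": [-0.22, 0, 0], "angular": [-0.033, 0, 0], "gripper": 10},
    {"dp": [-0.22, 0, 0], "angular": [-0.032, 0, 0], "gripper": 10},
    {"dp": [-0.2, 0, 0], "angular": [0, 0, 0], "gripper": 10},
    {"dp": [0, -0.3, 0.17], "angular": [0, 0, 0], "gripper": 10},
    {"dp": [0, -0.35, 0.2], "angular": [0, 0, 0], "gripper": 10},
    {"dp": [0, -0.35, 0.2], "angular": [0, 0, 0], "gripper": 10},
    {"dp": [0, -0.35, 0.2], "angular": [0, 0, 0], "gripper": 10},
    {"dp": [0, -0.35, 0.2], "angular": [0, 0, 0], "gripper": 10}
  ]
}}

```text
clock: 8.25
position: [0.4475, 0.1126, 0.1868]
ee_rot: [0.709, -0.03, 0.704, 0.031]
contact_force: [0.8, 1.5, -1.4]
width: 0.0135
```

```bash
python3 -c "
from h import *
go((.543,-.0375,.185),4.5)"
```

```text
t 8.25 pos [0.4475 0.1126 0.1868] F [ 0.83  1.48 -1.43] w 0.0135 dp [ 0.018 -1.315  0.685] ang [ 0.0051  0.0052 -0.0015]
```

Request:
{"method": "arm_command", "body": {
  "series": [
    {"dp": [0, -0.32, 0.17], "angular": [0.004, 0.004, 0], "gripper": 10},
    {"dp": [0, -0.32, 0.17], "angular": [0, 0, 0], "gripper": 10},
    {"dp": [0, -0.25, 0.13], "angular": [0, 0, 0], "gripper": 10},
    {"dp": [0, -0.12, 0.06], "angular": [0, 0, 0], "gripper": 10},
    {"dp": [0, 0, 0], "angular": [0, 0, 0], "gripper": 10},
    {"dp": [0, 0, 0], "angular": [0, 0, 0], "gripper": 10},
    {"dp": [0, 0, 0], "angular": [0, 0, 0], "gripper": 10},
    {"dp": [0, 0, 0], "angular": [0, 0, 0], "gripper": 10}
  ]
}}

```text
clock: 9.25
position: [0.5257, -0.0087, 0.1864]
ee_rot: [0.708, -0.025, 0.705, 0.028]
contact_force: [-0.1, -0.5, -1.6]
width: 0.0132
```

```bash
python3 - <<'E'
from h import *
go((.543,-.0375,.185),4.5)
s=get_state(); im=get_image('wrist');cv2.imwrite('pics/w3.png',im['image']); np.savez('w3.npz',**im)
P=wpts(im,s); d=im['depth']>0; hsv=cv2.cvtColor(im['image'],cv2.COLOR_BGR2HSV)
bt=d&(P[...,2]>.061)&(P[...,2]<.068)&(hsv[...,1]<60)&(P[...,0]>.5)
c=np.array([.543,-.0375]); a=np.radians(4.5); u=np.array([np.cos(a),np.sin(a)]); n=np.array([-u[1],u[0]])
q=P[bt]; X=(q[:,:2]-c)@u; Y=(q[:,:2]-c)@n
for x in np.arange(.005,.06,.01):
    m=abs(X-x)<.004; y=Y[m]; print(x.round(3),'inner edges', y[y>0].min().round(4) if (y>0).any() else None, y[y<0].max().round(4) if (y<0).any() else None)
for y in (-.05,-.03,.03,.05):
    m=abs(Y-y)<.004
    if m.any(): print(y,'front',X[m].min().round(4))
dk=P[d&(P[...,2]<.03)&(P[...,2]>.009)&(hsv[...,1]<60)]; X=(dk[:,:2]-c)@u;Y=(dk[:,:2]-c)@n
m=(X<.0)&(X>-.12)&(abs(Y)<.06); 
if m.sum()>20: print('deck fit',np.polyfit(X[m],dk[m,2],1),Y[m].min(),Y[m].max(),X[m].min())
go((.543,-.0375,.185),4.5)
E
```

```text
t 9.25 pos [ 0.5257 -0.0087  0.1864] F [-0.09 -0.52 -1.58] w 0.0132 dp [ 0.011 -0.25   0.126] ang [-0.002   0.0022 -0.0019]
0.005 inner edges 0.0181 -0.0179
0.015 inner edges 0.0178 -0.0179
0.025 inner edges 0.0182 -0.0175
0.035 inner edges 0.0226 -0.0168
0.045 inner edges 0.0195 -0.0169
0.055 inner edges 0.0195 -0.0169
-0.05 front 0.0241
-0.03 front 0.0031
0.03 front -0.0006
0.05 front -0.0008
deck fit [-0.03381338  0.01516371] -0.048605835309047996 0.05973137079586791 -0.0965159598369193
t 9.3 pos [ 0.5257 -0.0087  0.1864] F [-0.57  0.3  -1.2 ] w 0.0134 dp [ 0.012 -0.251  0.126] ang [-0.0021  0.0022 -0.002 ]
```

View pics/w3.png

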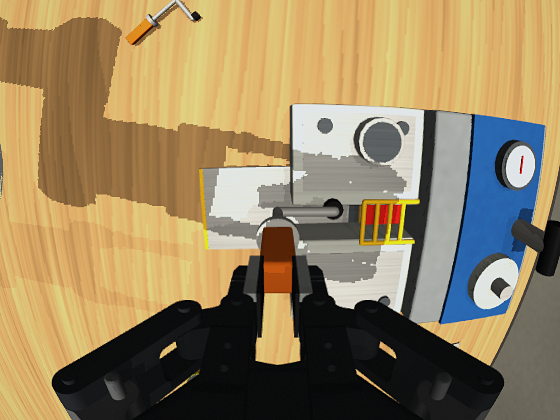

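The foot at (332,208) and toe lie along the slot. The block edges come out at ±18 mm in my frame, so it is good. Red plate under the guard at (383,213). Centring over the slot, then lowering.

Request:
{"method": "arm_command", "body": {
  "series": [
    {"dp": [0, -0.13, 0.065], "angular": [0, 0, 0], "gripper": 10},
    {"dp": [0, -0.1, 0.05], "angular": [0, 0, 0], "gripper": 10},
    {"dp": [0.06, -0.02, 0.01], "angular": [0, 0, 0], "gripper": 10},
    {"dp": [0.1, 0, 0], "angular": [0, 0, 0], "gripper": 10},
    {"dp": [0.07, 0, 0], "angular": [0, 0, 0], "gripper": 10},
    {"dp": [0, 0, 0], "angular": [0, 0, 0], "gripper": 10},
    {"dp": [0, 0, 0], "angular": [0, 0, 0], "gripper": 10},
    {"dp": [0, 0, 0], "angular": [0, 0, 0], "gripper": 10}
  ]
}}

```text
clock: 10.3
position: [0.5436, -0.039, 0.1562]
ee_rot: [0.707, -0.025, 0.706, 0.028]
contact_force: [-0.4, 0.2, -0.6]
width: 0.0134
```

```bash
python3 -c "
from h import *
go((.543,-.0375,.116),4.5)"
```

```text
t 10.3 pos [ 0.5436 -0.039   0.1562] F [-0.44  0.19 -0.56] w 0.0134 dp [ 0.335  0.012 -0.005] ang [-0.0018  0.0014 -0.0023]
```

Request:
{"method": "arm_command", "body": {
  "series": [
    {"dp": [0.1, 0.012, -0.005], "angular": [0, 0, 0], "gripper": 10},
    {"dp": [0.1, 0, 0], "angular": [0, 0, 0], "gripper": 10},
    {"dp": [0.09, 0, 0], "angular": [0, 0, 0], "gripper": 10},
    {"dp": [0.03, 0, 0], "angular": [0, 0, 0], "gripper": 10},
    {"dp": [0, 0, 0], "angular": [0, 0, 0], "gripper": 10},
    {"dp": [0, 0, 0], "angular": [0, 0, 0], "gripper": 10},
    {"dp": [0, 0, 0], "angular": [0, 0, 0], "gripper": 10},
    {"dp": [0, 0, 0], "angular": [0, 0, 0], "gripper": 10}
  ]
}}

```text
clock: 11.3
position: [0.5434, -0.0373, 0.1156]
ee_rot: [0.708, -0.026, 0.705, 0.028]
contact_force: [-0.5, -0.4, -1.7]
width: 0.0133
```

```bash
python3 -c "
from h import *
go((.5978,-.0332,.116),4.5)
im=get_image('scene'); cv2.imwrite('pics/s2.png',cv2.resize(im['image'][200:320,150:300],None,fx=5,fy=5,interpolation=cv2.INTER_CUBIC))"
```

```text
t 11.3 pos [ 0.5434 -0.0373  0.1156] F [-0.49 -0.39 -1.66] w 0.0133 dp [-0.002 -0.     0.455] ang [-0.0016  0.0022 -0.0021]
```

View pics/s2.png

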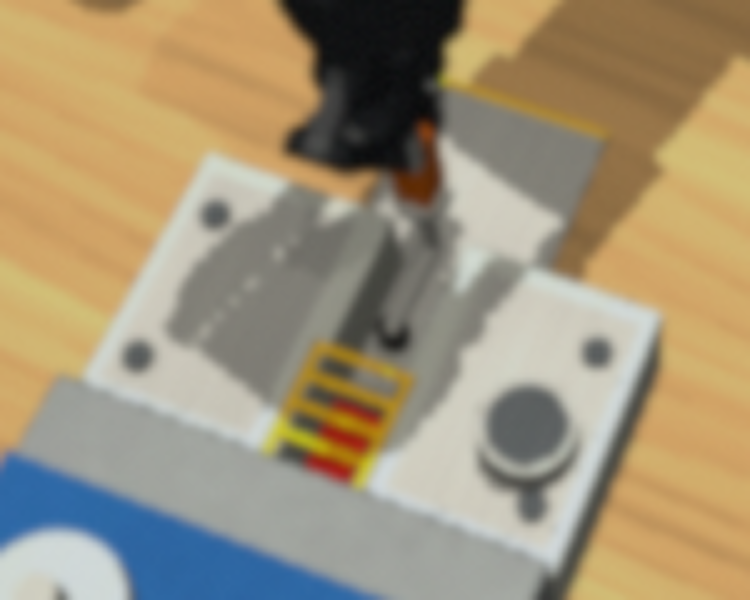

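The foot (395,335 in the crop) is in the slot, just short of the guard, and the red plate is ahead of it. Sliding in above the pad.

Request:
{"method": "arm_command", "body": {
  "series": [
    {"dp": [0, 0, 0.06], "angular": [0, 0, 0], "gripper": 10},
    {"dp": [0, 0, 0.1], "angular": [0, 0, 0], "gripper": 10},
    {"dp": [0, 0, 0.1], "angular": [0, 0, 0], "gripper": 10},
    {"dp": [0, 0, 0.1], "angular": [0, 0, 0], "gripper": 10},
    {"dp": [0, 0, 0.06], "angular": [0, 0, 0], "gripper": 10},
    {"dp": [0, 0, 0], "angular": [0, 0, 0], "gripper": 10},
    {"dp": [0, 0, 0], "angular": [0, 0, 0], "gripper": 10},
    {"dp": [0, 0, 0], "angular": [0, 0, 0], "gripper": 10}
  ]
}}

```text
clock: 12.35
position: [0.598, -0.0331, 0.1156]
ee_rot: [0.708, -0.026, 0.705, 0.028]
contact_force: [-0.1, 0.3, -0.6]
width: 0.0134
```

```bash
python3 -c "
from h import *
go((.5978,-.0332,.108),4.5)"
```

```text
t 12.35 pos [ 0.598  -0.0331  0.1156] F [-0.12  0.27 -0.64] w 0.0134 dp [ 0.063 -0.001 -0.002] ang [-0.0015  0.0023 -0.002 ]
```

Request:
{"method": "arm_command", "body": {
  "series": [
    {"dp": [0.006, 0, 0], "angular": [0, 0, 0], "gripper": 10},
    {"dp": [0.006, 0, 0], "angular": [0, 0, 0], "gripper": 10},
    {"dp": [0.006, 0, 0], "angular": [0, 0, 0], "gripper": 10},
    {"dp": [0.006, 0, 0], "angular": [0, 0, 0], "gripper": 10},
    {"dp": [0.006, 0, 0], "angular": [0, 0, 0], "gripper": 10},
    {"dp": [0.006, 0, 0], "angular": [0, 0, 0], "gripper": 10},
    {"dp": [0.006, 0, 0], "angular": [0, 0, 0], "gripper": 10},
    {"dp": [0.006, 0, 0], "angular": [0, 0, 0], "gripper": 10}
  ]
}}

```text
clock: 13.35
position: [0.5973, -0.0332, 0.1097]
ee_rot: [0.708, -0.026, 0.705, 0.028]
contact_force: [0.7, -0.4, -1.7]
width: 0.0138
```

Request:
{"method": "arm_command", "body": {
  "series": [
    {"dp": [0.004, 0, 0], "angular": [0, 0, 0], "gripper": 10},
    {"dp": [0.004, 0, 0], "angular": [0, 0, 0], "gripper": 10},
    {"dp": [0.004, 0, 0], "angular": [0, 0, 0], "gripper": 10},
    {"dp": [0.004, 0, 0], "angular": [0, 0, 0], "gripper": 10},
    {"dp": [0.004, 0, 0], "angular": [0, 0, 0], "gripper": 10},
    {"dp": [0.004, 0, 0], "angular": [0, 0, 0], "gripper": 10},
    {"dp": [0.004, 0, 0], "angular": [0, 0, 0], "gripper": 10},
    {"dp": [0.004, 0, 0], "angular": [0, 0, 0], "gripper": 10}
  ]
}}

```text
clock: 14.35
position: [0.5972, -0.0333, 0.1075]
ee_rot: [0.708, -0.026, 0.705, 0.028]
contact_force: [-2.2, -0.4, 4.2]
width: 0.0134
```

```bash
python3 -c "
from h import *
go((.5978,-.0332,.108),4.5);print(get_state()['moment'])"
```

```text
t 14.35 pos [ 0.5972 -0.0333  0.1075] F [-2.24 -0.36  4.23] w 0.0134 dp [-0.004  0.001  0.005] ang [-0.0016  0.0028 -0.0017]
[-0.00978033  0.37983859  0.04880009]
```

Request:
{"method": "arm_command", "body": {
  "series": [
    {"dp": [0.005, 0, 0], "angular": [0, 0, 0], "gripper": 10},
    {"dp": [0.005, 0, 0], "angular": [0, 0, 0], "gripper": 10},
    {"dp": [0.005, 0, 0], "angular": [0, 0, 0], "gripper": 10},
    {"dp": [0.006, 0, 0], "angular": [0, 0, 0], "gripper": 10},
    {"dp": [0.006, 0, 0], "angular": [0, 0, 0], "gripper": 10},
    {"dp": [0.006, 0, 0], "angular": [0, 0, 0], "gripper": 10},
    {"dp": [0.006, 0, 0], "angular": [0, 0, 0], "gripper": 10},
    {"dp": [0.006, 0, 0], "angular": [0, 0, 0], "gripper": 10}
  ]
}}

```text
clock: 15.35
position: [0.597, -0.0335, 0.1074]
ee_rot: [0.709, -0.026, 0.704, 0.028]
contact_force: [-2.1, 0.5, 6.2]
width: 0.0134
```

```bash
python3 -c "
from h import *
go((.5978,-.0332,.108),4.5);print(get_state()['moment'])"
```

```text
t 15.35 pos [ 0.597  -0.0335  0.1074] F [-2.1   0.53  6.17] w 0.0134 dp [-0.005  0.002  0.007] ang [-0.0013  0.0045 -0.0008]
[ 0.03904515  0.44731805 -0.01324848]
```

Contact at foot z ≈ 0.030, pressing at about 7.6 N. Starting the drag outward.

Request:
{"method": "arm_command", "body": {
  "series": [
    {"dp": [0.007, 0, -0.008], "angular": [0, 0, 0], "gripper": 10},
    {"dp": [0.007, 0, -0.015], "angular": [0, 0, 0], "gripper": 10},
    {"dp": [0.007, 0, -0.02], "angular": [0, 0, 0], "gripper": 10},
    {"dp": [0.007, 0, -0.02], "angular": [0, 0, 0], "gripper": 10},
    {"dp": [0.007, 0, -0.02], "angular": [0, 0, 0], "gripper": 10},
    {"dp": [0.007, 0, -0.02], "angular": [0, 0, 0], "gripper": 10},
    {"dp": [0.007, 0, -0.02], "angular": [0, 0, 0], "gripper": 10},
    {"dp": [0.007, 0, -0.02], "angular": [0, 0, 0], "gripper": 10}
  ]
}}

```text
clock: 16.35
position: [0.5888, -0.035, 0.1044]
ee_rot: [0.717, -0.027, 0.696, 0.027]
contact_force: [3.5, 1.7, 5.9]
width: 0.0133
```

```bash
cat >> h.py <<'E'
def jx(p):
    a=np.radians(4.5); d=np.array(p)[:2]-[.543,-.0375]; return (d@[np.cos(a),np.sin(a)]).round(4),(d@[-np.sin(a),np.cos(a)]).round(4)
def red(n):
    im=get_image(n); P=pts(im); hsv=cv2.cvtColor(im['image'],cv2.COLOR_BGR2HSV); h,S=hsv[...,0].astype(int),hsv[...,1]
    m=(im['depth']>0)&((h<5)|(h>172))&(S>130)&(P[...,2]<.05)&(P[...,0]>.42)&(P[...,0]<.7)&(P[...,1]>-.11)&(P[...,1]<0.03)
    q=P[m]
    if len(q)<4: print(n,'red none',len(q)); return
    print(n,'red',len(q),'joiner lo/hi x',jx(q[q[:,0]<=np.percentile(q[:,0],3)].mean(0)),jx(q[q[:,0]>=np.percentile(q[:,0],97)].mean(0)),'med',jx(np.median(q,0)),'z',np.median(q[:,2]).round(4))
E
python3 -c "
from h import *
go((.5978,-.0332,.108),4.5);s=get_state();print(s['moment'],jx(s['position']))
red('scene');red('top');go((.5978,-.0332,.108),4.5)"
```

```text
t 16.35 pos [ 0.5888 -0.035   0.1044] F [3.51 1.71 5.88] w 0.0133 dp [-0.028  0.01   0.076] ang [-0.0019  0.0184  0.0007]
[ 0.21940323 -1.06106521  0.04912563] (np.float64(0.0459), np.float64(-0.0011))
scene red 24 joiner lo/hi x (np.float64(0.0803), np.float64(-0.0105)) (np.float64(0.1146), np.float64(0.0014)) med (np.float64(0.1112), np.float64(-0.0037)) z 0.03
top red none 0
t 16.45 pos [ 0.5886 -0.035   0.1044] F [2.52 0.03 5.16] w 0.0136 dp [-0.028  0.009  0.079] ang [-0.0019  0.0182  0.0007]
```

The tool tilted 1.6° under the drag moment, because each row starts from the measured pose. I'll hold the tilt with a small counter-turn.

Request:
{"method": "arm_command", "body": {
  "series": [
    {"dp": [0.005, 0, -0.025], "angular": [0, 0.004, 0], "gripper": 10},
    {"dp": [0.005, 0, -0.025], "angular": [0, 0.004, 0], "gripper": 10},
    {"dp": [0.005, 0, -0.025], "angular": [0, 0.004, 0], "gripper": 10},
    {"dp": [0.005, 0, -0.025], "angular": [0, 0.004, 0], "gripper": 10},
    {"dp": [0.005, 0, -0.025], "angular": [0, 0.004, 0], "gripper": 10},
    {"dp": [0.005, 0, -0.025], "angular": [0, 0.004, 0], "gripper": 10},
    {"dp": [0.005, 0, -0.025], "angular": [0, 0.004, 0], "gripper": 10},
    {"dp": [0.005, 0, -0.025], "angular": [0, 0.004, 0], "gripper": 10}
  ],
  "grip_force": 120
}}

```text
clock: 17.45
position: [0.5762, -0.0379, 0.1054]
ee_rot: [0.709, -0.028, 0.705, 0.025]
contact_force: [2.6, -0.1, 6.3]
width: 0.013
```

```bash
python3 -c "
from h import *
go((.5978,-.0332,.108),4.5);s=get_state();print(s['moment'],jx(s['position']))
im=get_image('wrist');cv2.imwrite('pics/w4.png',cv2.resize(im['image'][130:330,200:440],None,fx=3,fy=3,interpolation=cv2.INTER_CUBIC))"
```

```text
t 17.45 pos [ 0.5762 -0.0379  0.1054] F [ 2.63 -0.09  6.3 ] w 0.013 dp [-0.021  0.025  0.182] ang [-0.0026  0.0036  0.0033]
[ 0.18867298 -1.1091166  -0.04807228] (np.float64(0.0331), np.float64(-0.003))
```

View pics/w4.png

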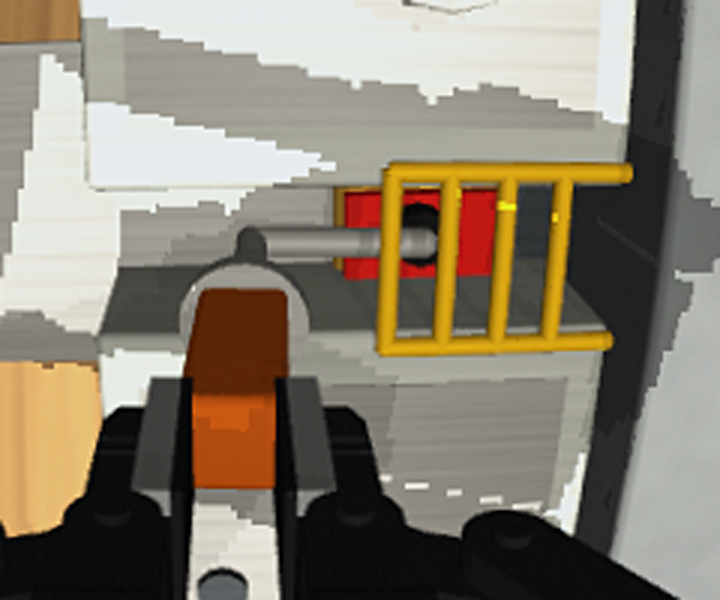

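The pad is coming out: its front edge at (340,230) has cleared the first guard bar, and the foot is centred on the red plate at (420,235). Continuing, a bit faster.

Request:
{"method": "arm_command", "body": {
  "series": [
    {"dp": [0.005, 0.003, -0.03], "angular": [0, 0.003, 0], "gripper": 10},
    {"dp": [0.005, 0.003, -0.035], "angular": [0, 0.003, 0], "gripper": 10},
    {"dp": [0.005, 0.003, -0.04], "angular": [0, 0.003, 0], "gripper": 10},
    {"dp": [0.005, 0.003, -0.04], "angular": [0, 0.003, 0], "gripper": 10},
    {"dp": [0.005, 0.003, -0.04], "angular": [0, 0.003, 0], "gripper": 10},
    {"dp": [0.005, 0.003, -0.04], "angular": [0, 0.003, 0], "gripper": 10},
    {"dp": [0.005, 0.003, -0.04], "angular": [0, 0.003, 0], "gripper": 10},
    {"dp": [0.005, 0.003, -0.04], "angular": [0, 0.003, 0], "gripper": 10}
  ]
}}

```text
clock: 18.5
position: [0.5523, -0.0389, 0.1063]
ee_rot: [0.706, -0.029, 0.707, 0.022]
contact_force: [3.8, 1.3, 6.4]
width: 0.013
```

```bash
python3 -c "
from h import *
go((.5978,-.0332,.108),4.5);s=get_state();print(s['moment'],jx(s['position']))
red('scene');red('top')"
```

```text
t 18.5 pos [ 0.5523 -0.0389  0.1063] F [3.75 1.31 6.43] w 0.013 dp [-0.015  0.019  0.382] ang [-0.0034 -0.001   0.0064]
[ 0.17913385 -1.14677525  0.0479542 ] (np.float64(0.0092), np.float64(-0.0021))
scene red 37 joiner lo/hi x (np.float64(0.0412), np.float64(0.0055)) (np.float64(0.0818), np.float64(-0.0096)) med (np.float64(0.0474), np.float64(-0.0039)) z 0.0309
top red none 0
```

Request:
{"method": "arm_command", "body": {
  "series": [
    {"dp": [0.005, 0.003, -0.045], "angular": [0, 0.0025, 0.001], "gripper": 10},
    {"dp": [0.005, 0.003, -0.05], "angular": [0, 0.0025, 0.001], "gripper": 10},
    {"dp": [0.005, 0.003, -0.05], "angular": [0, 0.0025, 0.001], "gripper": 10},
    {"dp": [0.005, 0.003, -0.05], "angular": [0, 0.0025, 0.001], "gripper": 10},
    {"dp": [0.005, 0.003, -0.05], "angular": [0, 0.0025, 0.001], "gripper": 10},
    {"dp": [0.005, 0.003, -0.05], "angular": [0, 0.0025, 0.001], "gripper": 10},
    {"dp": [0.005, 0.003, -0.05], "angular": [0, 0.0025, 0.001], "gripper": 10},
    {"dp": [0.005, 0.003, -0.05], "angular": [0, 0.0025, 0.001], "gripper": 10}
  ]
}}

```text
clock: 19.6
position: [0.5173, -0.0418, 0.1076]
ee_rot: [0.706, -0.027, 0.707, 0.024]
contact_force: [3.1, -0.2, 5.5]
width: 0.0133
```

```bash
python3 -c "
from h import *
go((.5978,-.0332,.108),4.5);s=get_state();print(s['moment'],jx(s['position']))
red('scene');red('top')"
```

```text
t 19.6 pos [ 0.5173 -0.0418  0.1076] F [ 3.06 -0.22  5.52] w 0.0133 dp [-0.005  0.023  0.674] ang [-0.0041 -0.0015  0.0026]
[ 0.16087132 -1.23773011  0.05921437] (np.float64(-0.0259), np.float64(-0.0023))
scene red 144 joiner lo/hi x (np.float64(0.0067), np.float64(0.0003)) (np.float64(0.0484), np.float64(-0.0098)) med (np.float64(0.0328), np.float64(-0.0042)) z 0.0314
top red none 0
```

Request:
{"method": "arm_command", "body": {
  "series": [
    {"dp": [0.006, 0.003, -0.05], "angular": [0, 0.0022, 0.001], "gripper": 10},
    {"dp": [0.006, 0.003, -0.05], "angular": [0, 0.0022, 0.001], "gripper": 10},
    {"dp": [0.006, 0.003, -0.05], "angular": [0, 0.0022, 0.001], "gripper": 10},
    {"dp": [0.006, 0.003, -0.05], "angular": [0, 0.0022, 0.001], "gripper": 10},
    {"dp": [0.006, 0.003, -0.05], "angular": [0, 0.0022, 0.001], "gripper": 10},
    {"dp": [0.006, 0.003, -0.05], "angular": [0, 0.0022, 0.001], "gripper": 10},
    {"dp": [0.006, 0.003, -0.05], "angular": [0, 0.0022, 0.001], "gripper": 10},
    {"dp": [0.006, 0.003, -0.05], "angular": [0, 0.0022, 0.001], "gripper": 10}
  ]
}}

```text
clock: 20.7
position: [0.4832, -0.0454, 0.1085]
ee_rot: [0.708, -0.025, 0.705, 0.025]
contact_force: [3.2, 0.3, 6.0]
width: 0.0129
```

```bash
python3 -c "
from h import *
go((.5978,-.0332,.108),4.5);s=get_state();print(s['moment'],jx(s['position']))
red('scene');red('top')"
```

```text
t 20.7 pos [ 0.4832 -0.0454  0.1085] F [3.19 0.29 5.96] w 0.0129 dp [0.007 0.034 0.96 ] ang [-0.0051  0.0024 -0.0002]
[ 0.13404727 -1.25038946  0.01656138] (np.float64(-0.0602), np.float64(-0.0032))
scene red 124 joiner lo/hi x (np.float64(-0.0262), np.float64(0.0024)) (np.float64(0.0152), np.float64(-0.0109)) med (np.float64(0.0003), np.float64(-0.0043)) z 0.0327
top red none 0
```

Request:
{"method": "arm_command", "body": {
  "series": [
    {"dp": [0.006, 0.004, -0.05], "angular": [-0.0005, 0.003, 0], "gripper": 10},
    {"dp": [0.006, 0.004, -0.05], "angular": [-0.0005, 0.003, 0], "gripper": 10},
    {"dp": [0.006, 0.004, -0.05], "angular": [-0.0005, 0.003, 0], "gripper": 10},
    {"dp": [0.006, 0.004, -0.05], "angular": [-0.0005, 0.003, 0], "gripper": 10},
    {"dp": [0.006, 0.004, -0.05], "angular": [-0.0005, 0.003, 0], "gripper": 10},
    {"dp": [0.006, 0.004, -0.05], "angular": [-0.0005, 0.003, 0], "gripper": 10},
    {"dp": [0.006, 0.004, -0.05], "angular": [-0.0005, 0.003, 0], "gripper": 10},
    {"dp": [0.006, 0.004, -0.05], "angular": [-0.0005, 0.003, 0], "gripper": 10}
  ]
}}

```text
clock: 21.8
position: [0.4505, -0.0485, 0.1097]
ee_rot: [0.708, -0.03, 0.706, 0.023]
contact_force: [2.8, 0.8, 5.8]
width: 0.0132
```

```bash
python3 -c "
from h import *
go((.5978,-.0332,.108),4.5);s=get_state();print(s['moment'],jx(s['position']))
red('scene');red('top')"
```

```text
t 21.8 pos [ 0.4505 -0.0485  0.1097] F [2.81 0.76 5.84] w 0.0132 dp [0.017 0.036 1.234] ang [-0.0024  0.0015  0.0059]
[ 0.13105978 -1.26932726 -0.01423629] (np.float64(-0.0931), np.float64(-0.0037))
scene red 110 joiner lo/hi x (np.float64(-0.0588), np.float64(0.0013)) (np.float64(-0.0176), np.float64(-0.0088)) med (np.float64(-0.033), np.float64(-0.0053)) z 0.0342
top red none 0
```

Request:
{"method": "arm_command", "body": {
  "series": [
    {"dp": [0.006, 0.004, -0.05], "angular": [0, 0.003, 0.001], "gripper": 10},
    {"dp": [0.006, 0.004, -0.05], "angular": [0, 0.003, 0.001], "gripper": 10},
    {"dp": [0.006, 0.004, -0.05], "angular": [0, 0.003, 0.001], "gripper": 10},
    {"dp": [0.006, 0.004, -0.04], "angular": [0, 0.003, 0.001], "gripper": 10},
    {"dp": [0.005, 0, -0.02], "angular": [0, 0.002, 0], "gripper": 10},
    {"dp": [0.003, 0, 0], "angular": [0, 0, 0], "gripper": 10},
    {"dp": [-0.01, 0, 0], "angular": [0, 0, 0], "gripper": 10},
    {"dp": [-0.03, 0, 0], "angular": [0, 0, 0], "gripper": 10}
  ]
}}

```text
clock: 22.9
position: [0.4324, -0.0505, 0.1144]
ee_rot: [0.706, -0.029, 0.707, 0.023]
contact_force: [0.1, -0.5, -1.0]
width: 0.013
```

Request:
{"method": "arm_command", "body": {
  "series": [
    {"dp": [-0.1, 0, 0], "angular": [0, 0, 0], "gripper": 10},
    {"dp": [-0.15, 0, 0], "angular": [0, 0, 0], "gripper": 10},
    {"dp": [-0.15, 0, 0], "angular": [0, 0, 0], "gripper": 10},
    {"dp": [-0.15, 0, 0], "angular": [0, 0, 0], "gripper": 10},
    {"dp": [-0.1, 0, 0], "angular": [0, 0, 0], "gripper": 10},
    {"dp": [0, 0, 0], "angular": [0, 0, 0], "gripper": 10},
    {"dp": [0, 0, 0], "angular": [0, 0, 0], "gripper": 10},
    {"dp": [0, 0, 0], "angular": [0, 0, 0], "gripper": 10}
  ]
}}

```text
clock: 23.9
position: [0.4235, -0.0486, 0.1918]
ee_rot: [0.699, -0.028, 0.714, 0.025]
contact_force: [0.7, 0.6, -0.7]
width: 0.013
```

```bash
python3 - <<'E'
from h import *
go((.306,.3065,.185),-1.4)
red('scene');red('top')
s=get_state(); im=get_image('wrist'); cv2.imwrite('pics/w5.png',im['image']); np.savez('w5.npz',**im)
P=wpts(im,s); hsv=cv2.cvtColor(im['image'],cv2.COLOR_BGR2HSV); d=im['depth']>0
q=P[d&((hsv[...,0]<5)|(hsv[...,0]>172))&(hsv[...,1]>130)&(P[...,2]<.06)&(P[...,2]>.02)&(P[...,0]>.4)&(P[...,0]<.62)&(abs(P[...,1]+.04)<.06)]
if len(q)>10: print('wrist red',len(q),jx(np.median(q,0)),cv2.minAreaRect((q[:,:2]*1000).astype(np.float32)),np.median(q[:,2]))
E
```

```text
t 23.9 pos [ 0.4235 -0.0486  0.1918] F [ 0.71  0.6  -0.66] w 0.013 dp [ 0.063  3.024 -0.757] ang [ 0.0626 -0.014   0.003 ]
scene red 143 joiner lo/hi x (np.float64(-0.0792), np.float64(-0.0029)) (np.float64(-0.0378), np.float64(-0.0107)) med (np.float64(-0.0584), np.float64(-0.0069)) z 0.0349
top red none 2
wrist red 911 (np.float64(-0.0577), np.float64(-0.0064)) ((485.7503356933594, -48.92716979980469), (45.49626159667969, 24.799074172973633), 6.775795936584473) 0.035731247603306454
```

View pics/w5.png

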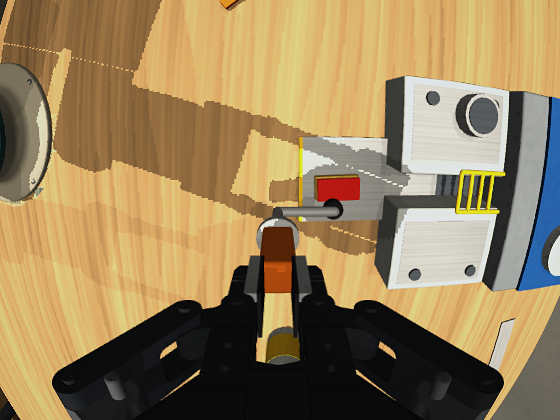

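The pad lies red side up on the deck at joiner x ≈ -58 mm, y ≈ -6 mm (pixel 338,188). The rod is clear above it. Next I measure the rod's lean in the grip before returning it.

```bash
python3 - <<'E'
from h import *
s=get_state(); im=dict(np.load('w5.npz')); P=wpts(im,s); M=rot(s)
T=M.inv().apply((P-s['position']).reshape(-1,3)).reshape(P.shape)  # tool coords
hsv=cv2.cvtColor(im['image'],cv2.COLOR_BGR2HSV); d=im['depth']>0
t=d&(abs(T[...,1])<.008)&(T[...,2]>.006)&(T[...,2]<.035)&(T[...,0]>.05)&(T[...,0]<.085)
q=T[t]; print('toe',len(q)); b=[]
for z in np.arange(.01,.034,.004):
    m=abs(q[:,2]-z)<.002
    if m.any(): b.append((z,q[m,0].min(),np.median(q[m,1])))
b=np.array(b); print(b.round(4).tolist(),'slope deg',np.degrees(np.arctan(np.polyfit(b[:,0],b[:,1],1)[0])),'y slope deg',np.degrees(np.arctan(np.polyfit(b[:,0],b[:,2],1)[0])))
f=T[d&(hsv[...,2]<60)&(abs(T[...,1])<.015)&(T[...,2]>.034)&(T[...,2]<.06)&(T[...,0]>.05)&(T[...,0]<.09)]; print('foot',len(f),f.mean(0) if len(f) else '')
o=T[d&(hsv[...,0]<16)&(hsv[...,1]>150)&(abs(T[...,1])<.02)&(abs(T[...,2])<.015)&(T[...,0]>-.06)&(T[...,0]<.03)]
top=o[o[:,0]<np.percentile(o[:,0],5)+.003]; print('handle top tool xyz',top.mean(0).round(4)); 
tz=top; print('top slope deg',np.degrees(np.arctan(np.polyfit(tz[:,2],tz[:,0],1)[0])))
E
```

```text
toe 368
[[0.01, 0.06, 0.0011], [0.014, 0.0598, 0.0007], [0.018, 0.0598, 0.0014], [0.022, 0.0599, 0.0013], [0.026, 0.0597, 0.001], [0.03, 0.0595, 0.0013]] slope deg -1.0099150759826214 y slope deg 0.781904907308904
foot 184 [0.06829751 0.00299275 0.04522197]
handle top tool xyz [-0.0408  0.0014 -0.0001]
top slope deg -0.12747392947337902
```

Request:
{"method": "arm_command", "body": {
  "series": [
    {"dp": [0, 0.3, -0.09], "angular": [0.02, 0, 0], "gripper": 10},
    {"dp": [0, 0.38, -0.1], "angular": [0.02, 0, 0], "gripper": 10},
    {"dp": [0, 0.4, -0.1], "angular": [0.02, 0, 0], "gripper": 10},
    {"dp": [0, 0.4, -0.1], "angular": [0, 0, 0], "gripper": 10},
    {"dp": [0, 0.4, -0.1], "angular": [0, 0, 0], "gripper": 10},
    {"dp": [0, 0.35, -0.06], "angular": [0, 0, 0], "gripper": 10},
    {"dp": [0, 0.2, 0], "angular": [0, 0, 0], "gripper": 10},
    {"dp": [0, 0, 0], "angular": [0, 0, 0], "gripper": 10}
  ]
}}

```text
clock: 25.05
position: [0.3562, 0.2502, 0.1904]
ee_rot: [0.7, 0.007, 0.714, -0.011]
contact_force: [-0.8, -0.6, -0.9]
width: 0.0131
```

```bash
python3 -c "
from h import *
go((.306,.3065,.108),-1.4)"
```

```text
t 25.05 pos [0.3562 0.2502 0.1904] F [-0.78 -0.59 -0.86] w 0.0131 dp [ 0.693  0.463 -0.416] ang [-0.0011 -0.0132  0.0039]
```

Request:
{"method": "arm_command", "body": {
  "series": [
    {"dp": [0, 0.15, -0.16], "angular": [0, 0, 0.002], "gripper": 10},
    {"dp": [0, 0.18, -0.18], "angular": [0, 0, 0.002], "gripper": 10},
    {"dp": [0, 0.12, -0.06], "angular": [0, 0, 0], "gripper": 10},
    {"dp": [0.1, 0, 0], "angular": [0, 0, 0], "gripper": 10},
    {"dp": [0.2, 0, 0], "angular": [0, 0, 0], "gripper": 10},
    {"dp": [0.2, 0, 0], "angular": [0, 0, 0], "gripper": 10},
    {"dp": [0.1, 0, 0], "angular": [0, 0, 0], "gripper": 10},
    {"dp": [0, 0, 0], "angular": [0, 0, 0], "gripper": 10}
  ]
}}

```text
clock: 26.05
position: [0.3083, 0.297, 0.114]
ee_rot: [0.699, 0.008, 0.715, -0.014]
contact_force: [-0.1, 0.3, -1.5]
width: 0.0129
```

```bash
python3 -c "
from h import *
go((.416,.3063,.107),-1.4)"
```

```text
t 26.05 pos [0.3083 0.297  0.114 ] F [-0.09  0.28 -1.47] w 0.0129 dp [0.037 0.106 0.896] ang [-0.0045 -0.0142  0.0059]
```

Request:
{"method": "arm_command", "body": {
  "series": [
    {"dp": [0.01, 0.04, 0], "angular": [-0.004, -0.004, 0.005], "gripper": 10},
    {"dp": [0.02, 0.04, 0], "angular": [0, 0, 0], "gripper": 10},
    {"dp": [0, 0.015, 0], "angular": [0, 0, 0], "gripper": 10},
    {"dp": [0, 0, 0], "angular": [0, 0, 0], "gripper": 10},
    {"dp": [0, 0, 0], "angular": [0, 0, 0], "gripper": 10},
    {"dp": [0, 0, 0], "angular": [0, 0, 0], "gripper": 10},
    {"dp": [0, 0, 0], "angular": [0, 0, 0], "gripper": 10},
    {"dp": [0, 0, 0], "angular": [0, 0, 0], "gripper": 10}
  ]
}}

```text
clock: 27.05
position: [0.3105, 0.31, 0.1123]
ee_rot: [0.703, 0.009, 0.711, -0.008]
contact_force: [-0.0, -0.9, -0.5]
width: 0.0128
```

```bash
python3 - <<'E'
from h import *
go((.416,.3063,.107),-1.4)
s=get_state(); im=get_image('wrist'); P=wpts(im,s); hsv=cv2.cvtColor(im['image'],cv2.COLOR_BGR2HSV); d=im['depth']>0
b=d&(hsv[...,0]>100)&(hsv[...,0]<125)&(hsv[...,1]>120)&(P[...,2]>.08)&(P[...,2]<.09)
q=P[b&(abs(P[...,0]-.44)<.07)&(abs(P[...,1]-.305)<.04)]
for m in (q[q[:,1]<.3055],q[q[:,1]>.3055]):
    if len(m): print(len(m),np.percentile(m,[1,50,99],axis=0).round(4).tolist())
c=P[d&(hsv[...,1]<70)&(P[...,2]>.095)&(P[...,2]<.112)&(abs(P[...,0]-s['position'][0])<.02)&(abs(P[...,1]-.306)<.03)]
print('collar',len(c),np.percentile(c,[2,50,98],axis=0).round(4).tolist() if len(c) else '')
cv2.imwrite('pics/w6.png',cv2.resize(im['image'][100:340,160:440],None,fx=2.5,fy=2.5))
E
```

```text
t 27.05 pos [0.3105 0.31   0.1123] F [-0.03 -0.87 -0.52] w 0.0128 dp [ 0.034 -0.009  0.88 ] ang [-0.0002 -0.0072 -0.0012]
1308 [[0.4015, 0.2882, 0.081], [0.4414, 0.2941, 0.0851], [0.4931, 0.2986, 0.0866]]
1428 [[0.4018, 0.3135, 0.0815], [0.4409, 0.3195, 0.0852], [0.4934, 0.3245, 0.0868]]
collar 505 [[0.2975, 0.3048, 0.098], [0.3103, 0.3189, 0.1032], [0.3231, 0.3234, 0.1046]]
```

View pics/w6.png

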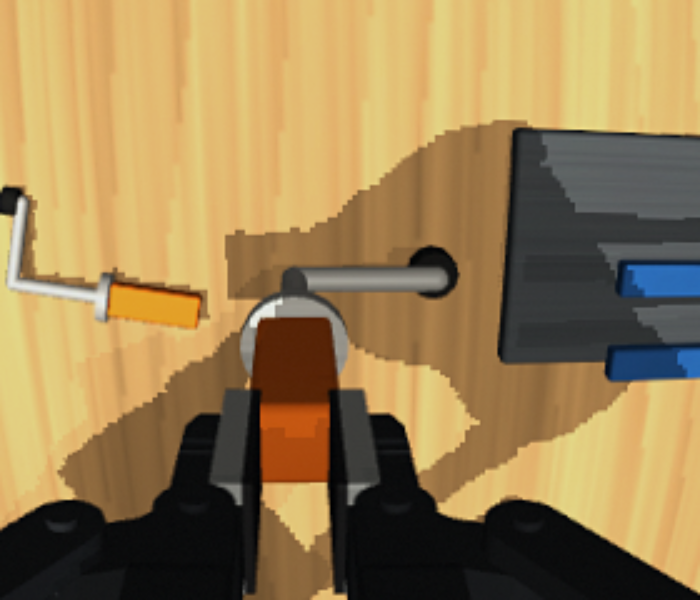

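The rod is lined up with the fork: collar at (295,335), toe at the prongs' level line. Sliding in above the prongs.

Request:
{"method": "arm_command", "body": {
  "series": [
    {"dp": [0.006, -0.008, 0.06], "angular": [0, 0, 0], "gripper": 10},
    {"dp": [0.006, 0, 0.1], "angular": [0, 0, 0], "gripper": 10},
    {"dp": [0.006, 0, 0.13], "angular": [0, 0, 0], "gripper": 10},
    {"dp": [0.006, 0, 0.13], "angular": [0, 0, 0], "gripper": 10},
    {"dp": [0.003, 0, 0.13], "angular": [0, 0, 0], "gripper": 10},
    {"dp": [0, 0, 0.13], "angular": [0, 0, 0], "gripper": 10},
    {"dp": [0, 0, 0.1], "angular": [0, 0, 0], "gripper": 10},
    {"dp": [0, 0, 0], "angular": [0, 0, 0], "gripper": 10}
  ]
}}

```text
clock: 28.1
position: [0.4129, 0.3065, 0.1073]
ee_rot: [0.703, 0.01, 0.711, -0.008]
contact_force: [-0.2, -0.7, -0.3]
width: 0.0128
```

```bash
python3 -c "
from h import *
go((.416,.3063,.1005),-1.4)"
```

```text
t 28.1 pos [0.4129 0.3065 0.1073] F [-0.18 -0.65 -0.32] w 0.0128 dp [ 0.057 -0.001  0.026] ang [-0.001  -0.0064 -0.0014]
```

Request:
{"method": "arm_command", "body": {
  "series": [
    {"dp": [0.005, 0, 0.025], "angular": [0, -0.003, 0], "gripper": 10},
    {"dp": [0.01, 0, 0.01], "angular": [0, -0.003, 0], "gripper": 10},
    {"dp": [0.01, 0, 0], "angular": [0, 0, 0], "gripper": 10},
    {"dp": [0.01, 0, 0], "angular": [0, 0, 0], "gripper": 10},
    {"dp": [0.008, 0, 0], "angular": [0, 0, 0], "gripper": 10},
    {"dp": [0.006, 0, 0], "angular": [0, 0, 0], "gripper": 10},
    {"dp": [0.005, 0, 0], "angular": [0, 0, 0], "gripper": 10},
    {"dp": [0.004, 0, 0], "angular": [0, 0, 0], "gripper": 10}
  ]
}}

```text
clock: 29.1
position: [0.4151, 0.3064, 0.1002]
ee_rot: [0.706, 0.009, 0.708, -0.008]
contact_force: [-0.7, -0.0, 2.7]
width: 0.0125
```

```bash
python3 -c "
from h import *
go((.416,.3063,.1005),-1.4)"
```

```text
t 29.1 pos [0.4151 0.3064 0.1002] F [-0.7  -0.02  2.71] w 0.0125 dp [-0.002 -0.001  0.008] ang [-0.0002 -0.0011 -0.0012]
```

Request:
{"method": "arm_command", "body": {
  "series": [
    {"dp": [0, 0, 0], "angular": [0, 0, 0], "gripper": 10},
    {"dp": [0, 0, 0], "angular": [0, 0, 0], "gripper": 18},
    {"dp": [0, 0, 0], "angular": [0, 0, 0], "gripper": 24},
    {"dp": [0, 0, 0], "angular": [0, 0, 0], "gripper": 35},
    {"dp": [0, 0, 0], "angular": [0, 0, 0], "gripper": 50},
    {"dp": [0, 0, 0], "angular": [0, 0, 0], "gripper": 60},
    {"dp": [0, 0, 0], "angular": [0, 0, 0], "gripper": 60},
    {"dp": [0, 0, 0], "angular": [0, 0, 0], "gripper": 60}
  ]
}}

```text
clock: 30.1
position: [0.4157, 0.3066, 0.1006]
ee_rot: [0.707, 0.01, 0.707, -0.008]
contact_force: [0.8, -0.2, -0.1]
width: 0.0602
```

```bash
python3 -c "
from h import *
go((.416,.3063,.2),-1.4)"
```

```text
t 30.1 pos [0.4157 0.3066 0.1006] F [ 0.79 -0.17 -0.12] w 0.0602 dp [-0.828 -0.     0.002] ang [-0.0003 -0.0003 -0.0016]
```

Request:
{"method": "arm_command", "body": {
  "series": [
    {"dp": [-0.08, 0, 0], "angular": [0, 0, 0], "gripper": 60},
    {"dp": [-0.15, 0, 0], "angular": [0, 0, 0], "gripper": 60},
    {"dp": [-0.2, 0, 0], "angular": [0, 0, 0], "gripper": 60},
    {"dp": [-0.25, 0, 0], "angular": [0, 0, 0], "gripper": 60},
    {"dp": [-0.25, 0, 0], "angular": [0, 0, 0], "gripper": 60},
    {"dp": [-0.1, 0, 0], "angular": [0, 0, 0], "gripper": 60},
    {"dp": [0, 0, 0], "angular": [0, 0, 0], "gripper": 60},
    {"dp": [0, 0, 0], "angular": [0, 0, 0], "gripper": 60}
  ]
}}

```text
clock: 31.1
position: [0.4152, 0.306, 0.2297]
ee_rot: [0.707, 0.01, 0.707, -0.008]
contact_force: [0.7, 0.6, -0.6]
width: 0.0601
```

```bash
python3 - <<'E'
from h import *
go((.416,.3063,.22),-1.4)
red('scene'); red('top')
s=get_state(); im=get_image('wrist'); P=wpts(im,s); d=im['depth']>0; hsv=cv2.cvtColor(im['image'],cv2.COLOR_BGR2HSV)
q=P[d&(hsv[...,0]<16)&(hsv[...,1]>150)&(P[...,2]>.136)&(P[...,2]<.15)&(abs(P[...,0]-.416)<.04)&(abs(P[...,1]-.305)<.04)]
print('handle top',q.mean(0).round(4) if len(q) else len(q))
im2=get_image('scene'); a=cv2.resize(im2['image'][190:330,150:430],None,fx=2.8,fy=2.8,interpolation=cv2.INTER_CUBIC); cv2.imwrite('pics/end.png',a)
E
```

```text
t 31.1 pos [0.4152 0.306  0.2297] F [ 0.75  0.61 -0.57] w 0.0601 dp [0.081 0.002 0.007] ang [-0.0003 -0.0003 -0.0016]
scene red 134 joiner lo/hi x (np.float64(-0.0787), np.float64(-0.0062)) (np.float64(-0.0368), np.float64(-0.0083)) med (np.float64(-0.0571), np.float64(-0.0062)) z 0.0352
top red 210 joiner lo/hi x (np.float64(-0.0813), np.float64(-0.0038)) (np.float64(-0.0354), np.float64(-0.0096)) med (np.float64(-0.059), np.float64(-0.0078)) z 0.0354
handle top [0.4149 0.3073 0.1409]
```

View pics/end.png

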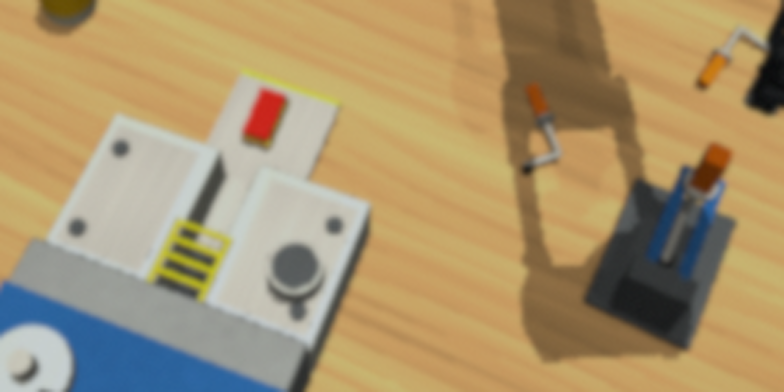

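The final view shows the pad red side up on the open deck at (265,117), the rod hanging in the fork at (705,180), and the tin and the rest in place. Handing in.

```bash
python3 -c "
from rig import sign_off; print(sign_off())"
```

```text
the job is handed in; nothing more can be done
None
```

The pad is out on the open deck, the rod is back in its fork, and the job was handed in at about 31 s of the 72 s allowed.

- **The job:** I took the rod from its fork, slid its foot in under the guard and pressed on the pad at about 6 to 9 N by the wrist sensor. I drew the pad out along the slot, lifted off, hung the rod back by its collar and let go.
- **Pad:** the last pictures put it red side up on the deck, centre about 58 mm out from the mouth and 7 mm off the slot's line.
- **Rod:** its handle top is at (0.415, 0.307, 0.141), within about 1 mm of where it hung at the start. The gripper is clear above it.
- **Other objects:** the last view showed the tin undisturbed. I measured neither the glue bottle nor the gilt corner again; the arm never went near them.
- **Disagreements:** the gripper read about 13 mm on the 18 mm handle, though the rod was held firmly. During the drag the tool leaned 1.6° and the rod about 3° under load; I corrected the tool's lean as I went, and the rod was only about 1° off in the grip once unloaded.
- **Force limits:** I only saw the force at the end of each move, so I did not measure its peaks. The press was limited by keeping each downward step under 1 mm.

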